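# Lock the carton stop with its quarter-turn T-head pin and tug-test it

### The arm

A 6-joint arm with a two-finger parallel gripper is mounted at the origin on a cart in front of the work surface, level with it; the furniture and walls round the work are solid. World frame = base frame: x ahead of the robot, y to its left, z up, the work surface at z = 0. Lengths are in m, angles in rad, forces in N, time in s.
With the tool pointing down it reaches from about 0.3 to 1 m from the base axis. Payload 5.1 kg.
Tool frame: the origin (TCP) lies on the centre line of the jaws, within the pads' length; the fingertips stand 25 mm ahead of it and the grasp point (between the pads) lies 6 mm ahead of it; z points along the fingers, y is the line along which they close (so a half turn about z gives the same grasp; the last joint's range is limited). The gripper opens to 95 mm and grips with 3 to 60 N. Pads are 20 mm wide; open, the fingers measure 119 mm over their backs; the gripper's body (75 mm by 180 mm) begins 59 mm behind the grasp point.
Start: joints at [1.061, 0.124, 1.65, -0, 1.367, -0.083], TCP at [0.269, 0.592, 0.216] pointing down, gripper open.
Joint ranges: [-2.61, 2.61], [-1.02, 2.33], [0.03, 2.71], [-1.35, 4.49], [0.32, 2.68], [-2.91, 2.91]. Speed limits (rad/s): [2.57, 2.57, 3.14, 3.14, 3.14, 3.14].

### API

Orientations are given as a 3x3 rotation matrix whose columns are the frame's x, y, z axes.
In Python, from plant import monitor, viewer, arm gives the robot as it stands.
- The arm moves only by the tool drive_tool, never from a script. Its argument "plan" is a list of rows, each an object with "dr": the turn, a rotation vector about the tool's x, y, z scaled (see below), a list of three; "linear": the shift along the tool's x, y, z scaled (see below), a list of three; "fingers": the opening in per cent of the stroke, from 0 (shut) to 100 (fully open). A call has 1 to 8 rows; each row is the pose to reach, as a shift and turn from the pose commanded when the call began, along the tool's axes at that moment; what a row does not reach only later rows make up. The controller multiplies each number of a shift by 0.3 m and each number of a turn by 45 degrees. A row lasts 1/8 s, in which the tool goes at most 62.5 mm and 10.7 degrees, less where a joint would pass 70% of its speed; a pose out of reach is approached as far as the arm can. A call with a number of a shift or a turn outside -1 to 1 is refused whole. A call with a gripper value outside its range is refused whole. The fingers move at their own pace and stop on an object; "newtons" is the grip in N (left out, the last holds). Time passes only in rows, so rows that repeat a pose let the fingers close. It gives the time, the measured TCP pose, the force, the opening and the grip force at its end, in the units of the state.
- monitor.observe(): the state, without advancing time (a new reading comes with each control period).
- viewer.camera(name): name is "side" or "top"; returns a dict with "img" (420x560x3 uint8, red, green, blue), "depth" (420x560 float32, m along the optical axis (not along the pixel's ray), 0 where there is no reading), "fx", "fy", "cx", "cy" (pixels), "pose" (4x4, takes a point from camera to world coordinates). Camera axes: x right, y up, looking along -z (the intrinsics and any distortion apply to the point x, -y, -z); pixel columns grow to the right and rows downward; lengths in m; the calibration is good to about 2 mm. A picture is of the moment at which its call begins.
- arm.close_job(): hands the job in; it is judged then, once.
The state is a dict: "clock": time; "q": joint angles; "qd": joint speeds; "effort": joint torques, N m; "eef_pos": TCP position; "ee_rot": TCP orientation; "ft_force": force on the tool from outside, world axes, zero at the start; "torque": the same for the moment, N m; "gripper_width": opening from 0.0 (shut) to 1.0 (fully open); "grasp_force": force on a finger pad.
Only numpy, scipy, OpenCV 4.12 (cv2) and the standard library are available. Lean on these libraries where they do the work, as an engineer would, in place of code of your own. Each camera call takes 0.05 s, during which the arm holds its last target. There are 200 camera calls.

### The job

Lock the carton stop: lift the T-head locking pin out of its parking block, push its head lengthwise through the slot in the stop until its collar is fully down on the face plate, then turn it a quarter turn clockwise (seen from above). Then prove that it is caught by tugging it straight up with about 12 N, never more than 25 N, for half a second; lower it until its collar rests on the plate again and let go, leaving it locked crosswise, and do not disturb the carton, the tape roll or the marker.

Things in the scene. Friction and masses are not known exactly. Their poses are not given: they have to be found in the camera images.
- pin_handle (a point): Centre of the black handle bar (44 mm along x, 12 mm across along y, 24 mm tall) of the loose locking pin. z up along the pin, x along the bar and also along the T-head; turned half round the pin is the same. Below the bar: thin neck, collar (36 mm across, 4 mm thick, underside 28 mm below this point), shank 10 mm across, T-head (underside 76 mm below this point).
- locking_pin: The same steel pin, about 0.11 kg; origin in the centre of the underside of its T-head, axes as pin_handle. The T-head is 30 mm along x, 10 mm along y, 8 mm tall. At the start it stands upright in the parking block, hanging by its collar, and is drawn straight up.
- park_block: Fixed grey plastic parking block, 80 by 60 mm at its foot, 52 mm tall, with an oblong opening 36 by 16 mm along its x, in which the pin stands. Origin at the centre of its underside.
- stop_slot (a point): Centre of the slot (33 mm along x, 13 mm along y) at the upper surface of the 6 mm steel face plate (90 by 90 mm, 56 mm above the table) of the carton stop; z up. With the collar on the plate pin_handle is 28 mm above this point. Inside, a sprung keeper plate has a slot like this one; with the collar down the head is below the keeper and can turn.
- stop: The fixed grey carton stop, axes as stop_slot, origin below it on the table; low fence 56 mm tall, 100 mm off on its +x side. Inner stops let the pin turn only clockwise from above, to about 8 degrees past a quarter. When tugged the crosswise head meets the keeper after a free lift of 3 to 15 mm, which must be felt; then pull grows from 3 N by 4 N/mm over 6 mm, rigid beyond.
- carton_21: Dark red carton 73 by 59 by 134 mm standing loose on the table beyond the fence; origin in its underside. Bystander.
- tape: Roll of masking tape 100 mm across, 25 mm tall, lying loose on the table; origin in its underside. Bystander.
- marker: White and black marker pen 135 mm long, 16 mm thick, lying loose on the table; origin in its underside. Bystander.
- impulse_sealer: Fixed green bench sealer, a long narrow machine (about 80 mm wide, 420 mm long, roughly along the robot's x) to the left of the stop; its raised arm reaches about 240 mm above the table. Origin at the middle of its underside. An obstacle: pass above it, not through it.
Things that resemble listed ones, but are neither listed nor needed, are in the scene too. What is shaped like the locking_pin but yellow is not meant.

How it is judged:
On the way, in this order (a step that is already met when the one before it is completed fails the run):
1. the pin is lengthwise through the slot with its collar down on the face plate (z of pin_handle in the frame of stop_slot below 0.031 m and horizontal distance between pin_handle and stop_slot below 0.008 m and angle between the x axis of pin_handle and the x axis of stop_slot, either way round below 0.35 rad), for 0.1 s.
2. the pin is turned crosswise with its collar still down (z of pin_handle in the frame of stop_slot below 0.032 m and angle between the x axis of pin_handle and the y axis of stop_slot, either way round below 0.35 rad and horizontal distance between pin_handle and stop_slot below 0.008 m), for 0.1 s.
3. the crosswise pin is tugged up against the keeper with at least 8 N (contact force between locking_pin and stop above 8 N and z of pin_handle in the frame of stop_slot between 0.0305 and 0.053 m and angle between the x axis of pin_handle and the y axis of stop_slot, either way round below 0.35 rad), for 0.3 s.
At the end, for the whole second after the job is handed in: The pin stands in the stop, released and at rest, collar on the face plate (within 3 mm), within 8 mm of the slot's centre, upright within 0.15 rad, its bar and head crosswise to the slot within 20 degrees (z of pin_handle in the frame of stop_slot between 0.024 and 0.031 m and horizontal distance between pin_handle and stop_slot below 0.008 m and angle between the x axis of pin_handle and the y axis of stop_slot, either way round below 0.35 rad and angle between pin_handle's own z axis and vertical below 0.15 rad and linear speed of locking_pin below 0.02 m/s and contact force between the fingers and locking_pin below 0.1 N); the robot touches nothing.
It fails at once if the pin is tugged up with more than 25 N (contact force between locking_pin and stop above 25 N and z of pin_handle in the frame of stop_slot between 0.031 and 0.056 m and angle between the x axis of pin_handle and the y axis of stop_slot, either way round below 0.5 rad).
It fails at once if the carton, the tape roll or the marker is moved more than 30 mm (distance of any of carton_21, tape, marker from where it was at the start of the episode above 0.03 m).
It fails at once if the carton is tipped over (angle between carton_21's own z axis and vertical above 0.5 rad).
It also fails if it takes over 64 s, if anything falls off the work surface, if the arm or the gripper's body presses on something with over 40 N, if the wrist force passes 120 N, or if a joint passes its speed limit or range.

## Working session

There is one attempt and no reset: what is moved stays moved. The work goes in short steps, Python scripts to look and compute and a tool call to move; the robot and the scene stay as the last step left them, time stands still between calls to the robot, and variables do not carry over. Pictures are saved under pics/ and viewed, at most 10 in all, crops included, and the job is handed in when it is done.

Besides the shell and the picture viewer there is one more tool, called after "Emit:" as name([rows], argument=value, ...), one row to a line, values as JSON. drive_tool: Moves the arm, as the interface text tells. Its arguments: {"type":"object","properties":{"plan":{"type":"array"},"newtons":{"type":"number"}},"required":["plan"]}

```bash
mkdir -p pics; cat > h.py <<'E'
import numpy as np, cv2, pickle
from plant import monitor, viewer, arm
def snap(name,out):
    c=viewer.camera(name); pickle.dump(c,open(f'pics/{out}.pkl','wb'))
    cv2.imwrite(f'pics/{out}.png',c['img'][:,:,::-1]); return c
def load(out): return pickle.load(open(f'pics/{out}.pkl','rb'))
def cloud(c):
    d=c['depth']; v,u=np.mgrid[:d.shape[0],:d.shape[1]]
    p=np.stack([(u-c['cx'])/c['fx']*d,-(v-c['cy'])/c['fy']*d,-d],-1)
    w=p@c['pose'][:3,:3].T+c['pose'][:3,3]; w[d==0]=np.nan; return w
def ray(c,u,v,z):
    r=c['pose'][:3,:3]@np.array([(u-c['cx'])/c['fx'],-(v-c['cy'])/c['fy'],-1]); o=c['pose'][:3,3]
    return o+r*(z-o[2])/r[2]
E
python3 - <<'E'
from h import *
for n in('side','top'):
    c=snap(n,n+'0'); print(n,{k:(v.round(3).tolist() if hasattr(v,'round') and k=='pose' else v) for k,v in c.items() if k not in('img','depth')})
print(monitor.observe())
E
```

```text
side {'fx': 460.52298231559683, 'fy': 460.52298231559683, 'cx': 273.4286222947125, 'cy': 207.045500311769, 'pose': [[-0.676, 0.637, -0.371, 0.193], [-0.737, -0.579, 0.348, 0.23], [0.007, 0.508, 0.861, 0.948], [0.0, 0.0, 0.0, 1.0]]}
top {'fx': 517.066895294325, 'fy': 517.066895294325, 'cx': 280.43547422869875, 'cy': 210.88515228042866, 'pose': [[-0.006, 0.989, -0.15, 0.369], [-1.0, -0.005, 0.01, -0.122], [0.009, 0.15, 0.989, 1.37], [0.0, 0.0, 0.0, 1.0]]}
{'clock': 0.1, 'q': array([ 1.06140368e+00,  1.24407835e-01,  1.65150922e+00, -1.50154330e-05,
        1.36750146e+00, -8.26047176e-02]), 'qd': array([ 0.0021077 , -0.00087954, -0.00232893, -0.00075519,  0.00018385,
       -0.00038093]), 'effort': array([ 5.76765033e-04, -4.18879151e+01, -3.61094570e+01,  7.76297296e-02,
        4.61878558e-02, -8.68195730e-05]), 'eef_pos': array([0.26882246, 0.59118308, 0.2151474 ]), 'ee_rot': array([[-9.10301276e-01,  4.13945428e-01, -8.77535414e-04],
       [ 4.13946336e-01,  9.10299878e-01, -1.60122038e-03],
       [ 1.36002524e-04, -1.82084553e-03, -9.99998333e-01]]), 'ft_force': array([ 0.65698668,  0.40411115, -0.88354355]), 'torque': array([ 0.02451349, -0.013422  , -0.02038098]), 'grasp_force': 0.0, 'gripper_width': 1.0023952891005743}
```

View pics/top0.png

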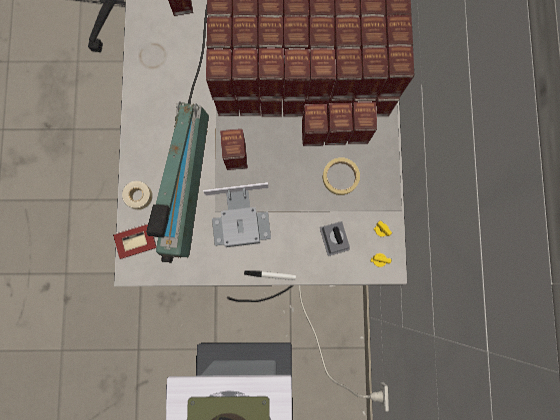

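View pics/side0.png

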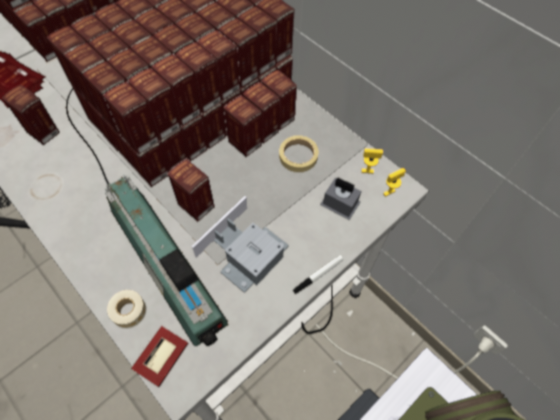

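The top view shows the stop at about (240,226), the parking block and black pin at (336,236), the sealer at (180,180), the marker at (270,275) and the carton at (233,148). I'll enlarge the stop and the block.

```bash
python3 - <<'E'
from h import *
c=load('top0'); s=load('side0')
def crop(c,u0,v0,w,h,k): return cv2.resize(c['img'][v0:v0+h,u0:u0+w,::-1],None,fx=k,fy=k,interpolation=cv2.INTER_CUBIC)
a=np.hstack([crop(c,200,180,80,70,5),crop(c,300,205,80,70,5)])
b=np.hstack([crop(s,205,205,100,60,4),crop(s,305,165,100,60,4)])
cv2.imwrite('pics/crop0.png',np.vstack([a,b])[:600])
w=cloud(c)
for n,(u,v) in dict(plate=(228,230),table=(300,220),blockc=(326,245),pinh=(337,235),sealer=(157,220),carton=(233,135),marker=(280,275),fence=(237,188)).items(): print(n,w[v,u].round(4))
# plate top pixels
def rect(lo,hi,u0,u1,v0,v1):
    m=np.zeros(w.shape[:2],bool); m[v0:v1,u0:u1]=True
    m&=(w[...,2]>lo)&(w[...,2]<hi); P=w[m]; r=cv2.minAreaRect(P[:,:2].astype(np.float32)); return len(P),r,P[:,2].mean(),P[:,:2].mean(0)
print('plate',rect(.048,.066,205,275,195,250))
print('block',rect(.044,.062,310,360,210,260))
print('handle',rect(.075,.13,310,360,205,260))
E
```

```text
plate [ 5.198e-01 -3.000e-04  5.550e-02]
table [ 0.5516 -0.1871  0.0034]
blockc [ 0.4846 -0.2554  0.001 ]
pinh [ 0.5016 -0.2742  0.0927]
sealer [0.5218 0.1393 0.2383]
carton [ 0.7465 -0.0178  0.1348]
marker [ 0.406  -0.1328  0.0128]
fence [ 0.6312 -0.0217  0.0436]
plate (1174, ((0.531237781047821, -0.030033979564905167), (0.09022563695907593, 0.09010918438434601), 6.7519402503967285), np.float64(0.05569314440590104), array([ 0.53089152, -0.03007158]))
block (431, ((0.5032130479812622, -0.2769742012023926), (0.07003799825906754, 0.050770681351423264), 15.844308853149414), np.float64(0.05225985809723127), array([ 0.50176746, -0.27579755]))
handle (103, ((0.5038264393806458, -0.2767612040042877), (0.04370856657624245, 0.013516856357455254), 18.674846649169922), np.float64(0.089718134900766), array([ 0.50321006, -0.27587888]))
```

View pics/crop0.png

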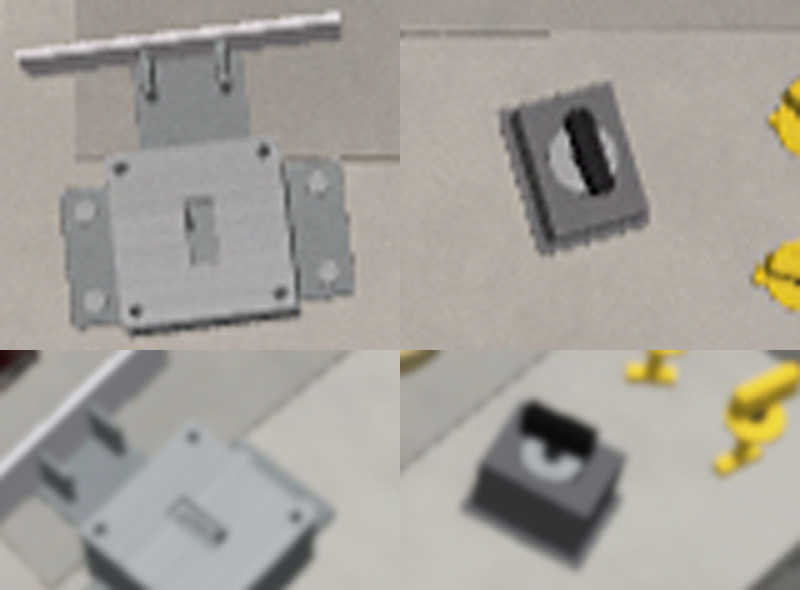

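The crop shows the plate with its slot centred near (240.4,226), lengthwise roughly along world x. The handle bar is near (337.5,235), yawed about +17°. Next I'll refine this and check clearances.

```bash
python3 - <<'E'
from h import *
t=load('top0'); s=load('side0')
print('slot top ray',ray(t,240.4,226,.056).round(4), 'side ray',ray(s,205+199/4,205+(521-350)/4,.056).round(4))
# slot blob in top: darker than plate
g=cv2.cvtColor(t['img'],cv2.COLOR_RGB2GRAY); print(g[212:240:2,232:250])
for n,c,(u0,u1,v0,v1) in(('top',t,(315,355,215,255)),('side',s,(325,365,172,210))):
    g=cv2.cvtColor(c['img'],cv2.COLOR_RGB2GRAY); w=cloud(c)
    m=np.zeros(g.shape,bool); m[v0:v1,u0:u1]=True; m&=(w[...,2]>.082)&(w[...,2]<.1)
    P=w[m]; r=cv2.minAreaRect(P[:,:2].astype(np.float32)); v,u=np.nonzero(m)
    print(n,m.sum(),r,np.median(P[:,2]),ray(c,u.mean(),v.mean(),.092).round(4))
for n,c in(('top',t),('side',s)):
    w=cloud(c).reshape(-1,3)
    for lo,hi in((.1,.14),(.14,.3)):
        for x in(.44,.5,.56,.62): 
            k=(abs(w[:,0]-x)<.03)&(w[:,2]>lo)&(w[:,2]<hi)&(w[:,1]<.3)&(w[:,1]>.02); print(n,lo,x,np.round(w[k,1].min(),3) if k.any() else None,end='; ')
    k=(w[:,1]<-.32)&(w[:,1]>-.5)&(w[:,0]<.6)&(w[:,0]>.4)&(w[:,2]>.02); print('\nyellow',w[k].min(0).round(3),w[k].max(0).round(3))
w=cloud(s); m=np.zeros(w.shape[:2],bool); m[210:300,205:300]=True; m&=(abs(w[...,2]-.056)<.006)
# plate in side by nearest
print('plate side',cv2.minAreaRect(w[m][:,:2].astype(np.float32)))
E
```

```text
slot top ray [ 0.5298 -0.0319  0.056 ] side ray [ 0.5295 -0.0325  0.056 ]
[[164 162 162 160 161 163 161 165 161 163 163 165 161 162 160 162 162 163]
 [162 163 159 160 160 163 161 162 161 158 163 163 160 162 162 159 161 160]
 [160 161 162 161 161 162 161 162 158 163 161 162 162 161 162 161 163 162]
 [164 162 162 166 165 167 165 163 164 160 165 162 163 165 157 160 160 162]
 [160 161 160 160 153 121 131 122 118 115 136 163 162 163 162 163 163 163]
 [163 162 165 167 161  84 146 145 143 142 149 171 167 166 165 166 168 165]
 [167 168 167 169 168  81 100 143 144 142 139 164 164 160 165 160 161 164]
 [161 163 166 164 165 124 126 144 140 142 148 163 167 166 166 166 168 166]
 [164 164 167 166 165 150 142 142 145 142 141 141 169 165 166 165 164 170]
 [166 165 166 167 168 163 125 143 144 145 142 150 168 164 162 165 166 165]
 [169 166 163 166 167 170 127 147 152 155 146 152 168 172 169 168 168 168]
 [170 169 170 168 167 167 168 170 168 170 166 166 167 165 168 168 168 165]
 [167 165 168 170 168 168 168 170 170 169 167 171 169 168 168 168 168 168]
 [171 167 165 169 166 166 168 170 167 168 166 165 1
[... 195 characters left out ...]
((0.5010073184967041, -0.27570366859436035), (0.04376477003097534, 0.013727768324315548), 18.24569320678711) 0.09077110465521354 [ 0.4993 -0.2734  0.092 ]
top 0.1 0.44 None; top 0.1 0.5 None; top 0.1 0.56 None; top 0.1 0.62 None; top 0.14 0.44 None; top 0.14 0.5 0.12; top 0.14 0.56 0.115; top 0.14 0.62 0.108; 
yellow [ 0.4   -0.482  0.02 ] [ 0.6   -0.364  0.749]
side 0.1 0.44 None; side 0.1 0.5 None; side 0.1 0.56 None; side 0.1 0.62 None; side 0.14 0.44 None; side 0.14 0.5 0.122; side 0.14 0.56 0.116; side 0.14 0.62 0.109; 
yellow [ 0.4   -0.485  0.02 ] [ 0.6   -0.364  0.503]
plate side ((0.5537639260292053, 0.019848816096782684), (0.1514156311750412, 0.18667109310626984), 6.04424524307251)
```

Emit:
drive_tool([
  {"dr": [0,0,0],"linear": [0,0,-0.42],"fingers": 60},
  {"dr": [0,0,0],"linear": [0,0,-0.42],"fingers": 60},
  {"dr": [0,0,0],"linear": [-0.75,-0.92,-0.45],"fingers": 60},
  {"dr": [0,0,0],"linear": [-0.75,-0.92,-0.45],"fingers": 60},
  {"dr": [0,0,0],"linear": [-0.75,-0.92,-0.45],"fingers": 60},
  {"dr": [0,0,0],"linear": [-0.75,-0.92,-0.45],"fingers": 60},
  {"dr": [0,0,0],"linear": [-0.75,-0.92,-0.45],"fingers": 60},
  {"dr": [0,0,0],"linear": [-0.75,-0.92,-0.45],"fingers": 60},
])

```text
clock: 1.1
eef_pos: [0.3597, 0.2451, 0.351]
ee_rot: [[-0.91, 0.415, 0.0], [0.415, 0.91, -0.0], [-0.0, -0.0, -1.0]]
ft_force: [-0.5, 0.2, 0.9]
gripper_width: 0.6
grasp_force: 0.0
```

Emit:
drive_tool([
  {"dr": [0,0,0],"linear": [-0.83,-1,0],"fingers": 60},
  {"dr": [0,0,0],"linear": [-0.83,-1,0],"fingers": 60},
  {"dr": [0,0,0],"linear": [-0.83,-1,0],"fingers": 60},
  {"dr": [0,0,0],"linear": [-0.83,-1,0],"fingers": 60},
  {"dr": [0,0,0],"linear": [-0.83,-1,0],"fingers": 60},
  {"dr": [0,0,0],"linear": [-0.83,-1,0],"fingers": 60},
  {"dr": [0,0,0],"linear": [-0.83,-1,0],"fingers": 60},
])

```text
clock: 1.98
eef_pos: [0.462, -0.1317, 0.3501]
ee_rot: [[-0.908, 0.418, -0.002], [0.418, 0.908, 0.001], [0.002, -0.0, -1.0]]
ft_force: [0.3, 0.3, 0.8]
gripper_width: 0.597
grasp_force: 0.0
```

Emit:
drive_tool([
  {"dr": [0,0,-0.96],"linear": [-0.325,-0.38,0],"fingers": 60},
  {"dr": [0,0,-0.96],"linear": [-0.325,-0.38,0],"fingers": 60},
  {"dr": [0,0,-0.96],"linear": [-0.325,-0.38,0],"fingers": 60},
  {"dr": [0,0,-0.96],"linear": [-0.325,-0.38,0.63],"fingers": 60},
  {"dr": [0,0,-0.96],"linear": [-0.325,-0.38,0.63],"fingers": 60},
  {"dr": [0,0,-0.96],"linear": [-0.325,-0.38,0.63],"fingers": 60},
  {"dr": [0,0,-0.96],"linear": [-0.325,-0.38,0.63],"fingers": 60},
  {"dr": [0,0,-0.96],"linear": [-0.325,-0.38,0.63],"fingers": 60},
])

```text
clock: 2.98
eef_pos: [0.505, -0.2731, 0.1647]
ee_rot: [[-0.947, -0.322, 0.002], [-0.322, 0.947, -0.001], [-0.002, -0.002, -1.0]]
ft_force: [0.1, -0.2, 0.5]
gripper_width: 0.596
grasp_force: 0.0
```

Emit:
drive_tool([
  {"dr": [0,0,0],"linear": [0.01,-0.006,0.1],"fingers": 60},
  {"dr": [0,0,0],"linear": [0.01,-0.006,0.1],"fingers": 60},
  {"dr": [0,0,0],"linear": [0.01,-0.006,0.1],"fingers": 60},
])

```text
clock: 3.35
eef_pos: [0.503, -0.2765, 0.1356]
ee_rot: [[-0.947, -0.321, 0.004], [-0.322, 0.947, -0.003], [-0.003, -0.004, -1.0]]
ft_force: [0.7, 0.1, 0.6]
gripper_width: 0.601
grasp_force: 0.0
```

```bash
python3 - <<'E'
from h import *
c=snap('side','s1'); t=snap('top','t1'); print(monitor.observe()['eef_pos'])
a=cv2.resize(c['img'][130:230,280:420,::-1],None,fx=4,fy=4,interpolation=cv2.INTER_CUBIC)
cv2.imwrite('pics/s1c.png',a)
E
```

```text
[ 0.50279483 -0.27643074  0.13498236]
```

View pics/s1c.png

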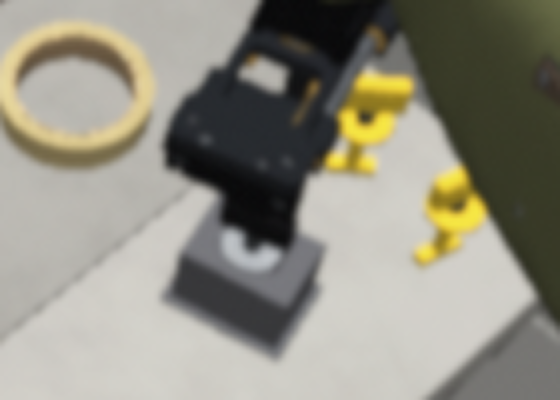

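The gripper stands squarely over the handle, with its fingers straddling the bar at crop (255,220). I'll go down and grip.

Emit:
drive_tool([
  {"dr": [0,0,0],"linear": [0,0,0.153],"fingers": 60},
  {"dr": [0,0,0],"linear": [0,0,0.153],"fingers": 60},
  {"dr": [0,0,0],"linear": [0,0,0.153],"fingers": 0},
  {"dr": [0,0,0],"linear": [0,0,0.153],"fingers": 0},
  {"dr": [0,0,0],"linear": [0,0,0.153],"fingers": 0},
  {"dr": [0,0,0],"linear": [0,0,0.153],"fingers": 0},
  {"dr": [0,0,0],"linear": [0,0,0.153],"fingers": 0},
], newtons=40)

```text
clock: 4.32
eef_pos: [0.5016, -0.2759, 0.0867]
ee_rot: [[-0.947, -0.321, 0.001], [-0.321, 0.947, -0.001], [-0.0, -0.001, -1.0]]
ft_force: [0.7, -1.3, 1.0]
gripper_width: 0.136
grasp_force: 0.6
```

Emit:
drive_tool([
  {"dr": [0,0,0],"linear": [0,0,0],"fingers": 0},
  {"dr": [0,0,0],"linear": [0,0,0],"fingers": 0},
  {"dr": [0,0,0],"linear": [0,0,-0.1],"fingers": 0},
  {"dr": [0,0,0],"linear": [0,0,-0.2],"fingers": 0},
  {"dr": [0,0,0],"linear": [0,0,-0.3],"fingers": 0},
  {"dr": [0,0,0],"linear": [0,0,-0.4],"fingers": 0},
  {"dr": [0,0,0],"linear": [0,0,-0.4],"fingers": 0},
  {"dr": [0,0,0],"linear": [0,0,-0.4],"fingers": 0},
])

```text
clock: 5.32
eef_pos: [0.5007, -0.2752, 0.2046]
ee_rot: [[-0.947, -0.321, -0.002], [-0.321, 0.947, 0.001], [0.001, 0.002, -1.0]]
ft_force: [-0.0, 0.3, -0.6]
gripper_width: 0.122
grasp_force: 39.9
```

```bash
python3 - <<'E'
from h import *
o=monitor.observe(); print(o['eef_pos'],o['ft_force'],o['grasp_force'],o['gripper_width'])
c=snap('side','s2')
a=cv2.resize(c['img'][120:230,270:410,::-1],None,fx=5,fy=5,interpolation=cv2.INTER_CUBIC)
cv2.imwrite('pics/s2c.png',a)
E
```

```text
[ 0.50070241 -0.2751709   0.20459092] [-0.00497751  0.29516731 -0.62950272] 39.88885223865509 0.1219524963236279
```

View pics/s2c.png

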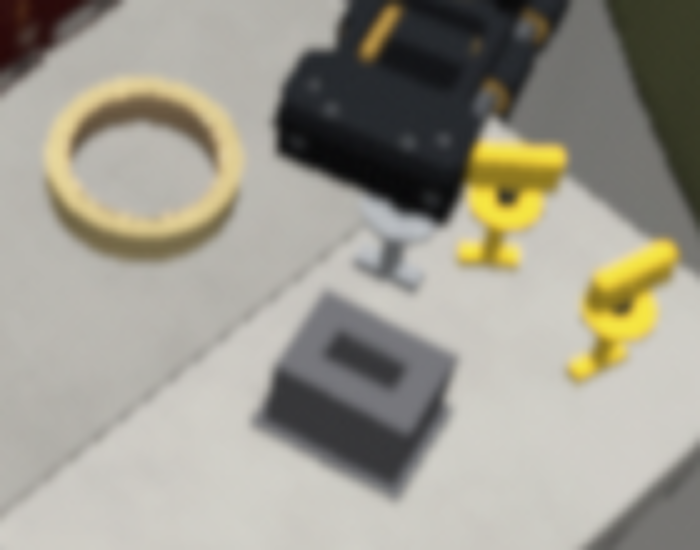

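The pin is out of the block and held upright: its T-head spans crop (357,265)–(420,283). I'll estimate its offset in the hand.

```bash
python3 - <<'E'
from h import *
c=load('s2'); w=cloud(c); m=np.zeros(w.shape[:2],bool); m[160:182,330:362]=True
for u,v in((357,265),(420,283),(390,272)):
    print(ray(c,270+u/5,120+v/5,.124).round(4))
g=m&(w[...,2]>.105)&(w[...,2]<.15); print(g.sum(), w[g].mean(0), cv2.minAreaRect(w[g][:,:2].astype(np.float32)), np.percentile(w[g][:,2],[5,50,95]))
E
```

```text
[ 0.5118 -0.2705  0.124 ]
[ 0.4869 -0.2838  0.124 ]
[ 0.4996 -0.2784  0.124 ]
85 [ 0.49925621 -0.27450488  0.13279265] ((0.5003275275230408, -0.27596354484558105), (0.029756635427474976, 0.01222716923803091), 15.276200294494629) [0.12564807 0.1309175  0.14795182]
```

Emit:
drive_tool([
  {"dr": [0,0,0.1],"linear": [-0.06,0.12,0],"fingers": 0},
  {"dr": [0,0,0.27],"linear": [-0.14,0.29,0],"fingers": 0},
  {"dr": [0,0,0.27],"linear": [-0.22,0.46,0],"fingers": 0},
  {"dr": [0,0,0.27],"linear": [-0.3,0.62,0],"fingers": 0},
  {"dr": [0,0,0.27],"linear": [-0.355,0.74,0],"fingers": 0},
  {"dr": [0,0,0.27],"linear": [-0.355,0.74,0.07],"fingers": 0},
  {"dr": [0,0,0.27],"linear": [-0.355,0.74,0.13],"fingers": 0},
  {"dr": [0,0,0.27],"linear": [-0.355,0.74,0.13],"fingers": 0},
])

```text
clock: 6.38
eef_pos: [0.5287, -0.0319, 0.1635]
ee_rot: [[-0.994, -0.113, -0.007], [-0.113, 0.994, 0.001], [0.007, 0.002, -1.0]]
ft_force: [0.5, -0.1, -0.1]
gripper_width: 0.118
grasp_force: 39.9
```

```bash
python3 - <<'E'
from h import *
o=monitor.observe(); print(o['eef_pos'],o['ee_rot'].round(3),o['ft_force'],o['grasp_force'],o['gripper_width'])
c=snap('side','s3'); snap('top','t3')
a=cv2.resize(c['img'][190:290,200:320,::-1],None,fx=6,fy=6,interpolation=cv2.INTER_CUBIC)
cv2.imwrite('pics/s3c.png',a)
E
```

```text
[ 0.52870093 -0.03189847  0.16354068] [[-0.994 -0.113 -0.007]
 [-0.113  0.994  0.001]
 [ 0.007  0.002 -1.   ]] [ 0.47195643 -0.11603733 -0.12095226] 39.889512062072754 0.1177916145973712
```

View pics/s3c.png

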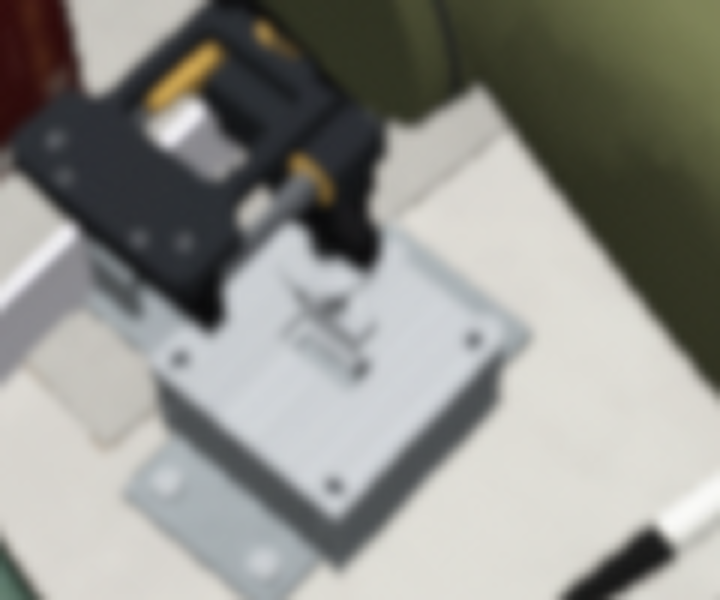

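The pin hangs over the slot: its T-head is near crop (330,305) and the slot opening near (325,355). I'll get the head centre from depth and compare it with the slot from the same camera.

```bash
python3 - <<'E'
from h import *
c=load('s3'); w=cloud(c)
m=np.zeros(w.shape[:2],bool); m[225:255,240:270]=True
g=m&(w[...,2]>.075)&(w[...,2]<.10); P=w[g]; print('head',g.sum(),P.mean(0),cv2.minAreaRect(P[:,:2].astype(np.float32)))
# slot from s0: pixels below plate
c0=load('side0'); 
gr=cv2.cvtColor(c0['img'],cv2.COLOR_RGB2GRAY).astype(float)
sub=gr[235:262,240:268]; np.set_printoptions(linewidth=200); print(sub.astype(int))
t=load('top0'); w0=cloud(t); print((w0[217:236,234:248,2]*1000).round().astype(int))
E
```

```text
head 54 [ 0.52236607 -0.03280029  0.08917937] ((0.5270563364028931, -0.03397173807024956), (0.029604636132717133, 0.010293512605130672), 6.3141937255859375)
[[170 176 179 179 179 178 178 178 177 177 177 177 177 177 177 176 176 176 176 177 179 180 181 181 179 179 179 178]
 [176 179 179 179 179 178 178 177 177 177 177 177 177 177 177 175 176 176 177 179 180 181 181 180 178 178 180 180]
 [179 179 179 179 179 179 178 177 177 176 177 177 177 177 176 175 176 177 179 181 181 181 180 179 179 180 181 181]
 [179 178 179 179 179 178 178 177 177 177 177 177 176 176 175 176 177 179 181 182 181 179 178 179 180 180 181 181]
 [179 179 179 178 178 177 176 177 176 177 177 176 175 175 175 177 178 181 181 181 180 180 179 180 181 181 181 181]
 [179 179 179 178 177 177 176 177 176 175 172 172 173 175 176 179 181 182 182 180 180 179 180 181 181 181 181 182]
 [179 179 177 177 177 177 177 176 173 167 159 161 167 174 178 181 182 182 180 179 179 180 181 181 181 181 181 182]
 [178 178 177 176 177 176 176 174 166 154 146 146 156 168 177 181 182 180 179 180 180 181 180 180 181 181 182 181]
 [177 177 177 177 177 1
[... 7204 characters left out ...]
                 53                   59]
 [                  56                   55                   57                   53                   56                   54                   55                   56                   61
                    56                   60                   60                   55                   53]
 [                  58                   58                   55                   53                   59                   54                   53                   54                   56
                    53                   59                   59                   61                   59]]<stdin>:9: RuntimeWarning: invalid value encountered in cast
```

```bash
python3 - <<'E'
from h import *
t=load('top0');s=load('side0')
print(ray(t,239.8,225.6,.056).round(4), ray(s,253.8,247.6,.056).round(4))
for n,c in(('top',t),('side',s)):
    w=cloud(c); a=np.deg2rad(6.7); d=w[...,:2]-[.5305,-.031]; x=d[...,0]*np.cos(a)+d[...,1]*np.sin(a); y=-d[...,0]*np.sin(a)+d[...,1]*np.cos(a)
    z=w[...,2]; inn=(abs(x)<.06)&(abs(y)<.06)
    P=w[inn&(abs(z-.056)<.006)]; pl=np.c_[x,][inn&0] if 0 else None
    m=inn&(abs(z-.056)<.007)
    print(n,m.sum(),'x',x[m].min(),x[m].max(),'y',y[m].min(),y[m].max(), cv2.minAreaRect(w[m][:,:2].astype(np.float32)))
    h=inn&(z<.045)&(abs(x)<.03)&(abs(y)<.02)
    v,u=np.nonzero(h); print(' hole',h.sum(),u.mean(),v.mean(),ray(c,u.mean(),v.mean(),.056).round(4))
E
```

```text
[ 0.5309 -0.0304  0.056 ] [ 0.5311 -0.0312  0.056 ]
top 1165 x -0.04427695213683187 0.045980103979331374 y -0.04417833532260115 0.04593182940883969 ((0.5311853885650635, -0.03004932776093483), (0.09021864086389542, 0.09010621905326843), 6.888108730316162)
 hole 61 239.63934426229508 225.60655737704917 [ 0.5309 -0.03    0.056 ]
side 1623 x -0.04709265426505028 0.04451276965585598 y -0.04485233295603276 0.04668265110127437 ((0.5290713310241699, -0.030230239033699036), (0.09147287160158157, 0.09151019155979156), 6.8485798835754395)
 hole 70 254.04285714285714 249.12857142857143 [ 0.5281 -0.0292  0.056 ]
```

Emit:
drive_tool([
  {"dr": [0,0,0],"linear": [-0.004,0.008,0.03],"fingers": 0},
  {"dr": [0,0,0],"linear": [-0.004,0.008,0.05],"fingers": 0},
  {"dr": [0,0,0],"linear": [-0.004,0.008,0.05],"fingers": 0},
  {"dr": [0,0,0],"linear": [-0.004,0.008,0.05],"fingers": 0},
])

```text
clock: 6.98
eef_pos: [0.532, -0.0287, 0.1525]
ee_rot: [[-0.993, -0.115, 0.0], [-0.115, 0.993, -0.0], [-0.0, -0.0, -1.0]]
ft_force: [-0.6, 0.4, -1.1]
gripper_width: 0.119
grasp_force: 39.9
```

```bash
cat > meas.py <<'E'
from h import *
def meas(n=6):
    a=np.deg2rad(6.85); H=[];S=[];Y=[]
    for i in range(n):
        c=viewer.camera('side'); o=monitor.observe(); w=cloud(c); z=w[...,2]; tz=o['eef_pos'][2]-.082
        d=w[...,:2]-o['eef_pos'][:2]; r=np.hypot(d[...,0],d[...,1])
        P=w[(r<.022)&(z>max(tz-.003,.061))&(z<tz+.012)]
        q=cv2.minAreaRect(P[:,:2].astype(np.float32)); H.append(q[0]); S.append(sorted(q[1])); Y.append(q[2])
    print('head',np.mean(H,0),np.std(H,0),'size',np.mean(S,0),'ang',Y[:3],len(P)); print('tcp',o['eef_pos'],o['ee_rot'][:,2],np.degrees(np.arctan2(*-o['ee_rot'][[1,0],0])),o['ft_force'],o['clock'])
    print('side: slot-head',np.array([.5291,-.0302])-np.mean(H,0)); return c
E
python3 - <<'E'
from meas import *
c=meas()
E
```

```text
head [ 0.53041832 -0.03057352] [0.00072093 0.00032333] size [0.01003279 0.02791832] ang [8.055974960327148, 6.975632667541504, 9.825704574584961] 41
tcp [ 0.53198041 -0.02869379  0.15257087] [ 4.01167695e-04 -4.59021973e-05 -9.99999918e-01] 6.600252952031671 [-0.57013562  0.69682457 -0.68341892] 7.275
side: slot-head [-0.00131832  0.00037352]
```

Emit:
drive_tool([
  {"dr": [0,0,0],"linear": [0.0045,-0.0015,0],"fingers": 0},
  {"dr": [0,0,0],"linear": [0.0045,-0.0015,0.02],"fingers": 0},
  {"dr": [0,0,0],"linear": [0.0045,-0.0015,0.035],"fingers": 0},
  {"dr": [0,0,0],"linear": [0.0045,-0.0015,0.045],"fingers": 0},
  {"dr": [0,0,0],"linear": [0.0045,-0.0015,0.055],"fingers": 0},
  {"dr": [0,0,0],"linear": [0.0045,-0.0015,0.06],"fingers": 0},
  {"dr": [0,0,0],"linear": [0.0045,-0.0015,0.06],"fingers": 0},
])

```text
clock: 8.15
eef_pos: [0.5305, -0.0293, 0.1342]
ee_rot: [[-0.993, -0.115, -0.0], [-0.115, 0.993, 0.0], [0.0, 0.0, -1.0]]
ft_force: [-0.2, 0.2, -0.2]
gripper_width: 0.124
grasp_force: 39.9
```

Emit:
drive_tool([
  {"dr": [0,0,0],"linear": [0,0,0.01],"fingers": 0},
  {"dr": [0,0,0],"linear": [0,0,0.02],"fingers": 0},
  {"dr": [0,0,0],"linear": [0,0,0.03],"fingers": 0},
  {"dr": [0,0,0],"linear": [0,0,0.035],"fingers": 0},
  {"dr": [0,0,0],"linear": [0,0,0.035],"fingers": 0},
])

```text
clock: 8.78
eef_pos: [0.5304, -0.0293, 0.1236]
ee_rot: [[-0.993, -0.115, -0.0], [-0.115, 0.993, -0.0], [0.0, 0.0, -1.0]]
ft_force: [0.0, -0.5, -1.3]
gripper_width: 0.12
grasp_force: 39.9
```

Emit:
drive_tool([
  {"dr": [0,0,0],"linear": [0,0,0.012],"fingers": 0},
  {"dr": [0,0,0],"linear": [0,0,0.025],"fingers": 0},
  {"dr": [0,0,0],"linear": [0,0,0.037],"fingers": 0},
  {"dr": [0,0,0],"linear": [0,0,0.05],"fingers": 0},
  {"dr": [0,0,0],"linear": [0,0,0.062],"fingers": 0},
  {"dr": [0,0,0],"linear": [0,0,0.075],"fingers": 0},
  {"dr": [0,0,0],"linear": [0,0,0.085],"fingers": 0},
  {"dr": [0,0,0],"linear": [0,0,0.085],"fingers": 0},
])

```text
clock: 9.78
eef_pos: [0.5303, -0.0293, 0.098]
ee_rot: [[-0.993, -0.115, -0.001], [-0.115, 0.993, 0.0], [0.001, 0.0, -1.0]]
ft_force: [0.3, -0.4, -1.2]
gripper_width: 0.122
grasp_force: 39.9
```

Emit:
drive_tool([
  {"dr": [0,0,0],"linear": [0,0,0.01],"fingers": 0},
  {"dr": [0,0,0],"linear": [0,0,0.018],"fingers": 0},
  {"dr": [0,0,0],"linear": [0,0,0.022],"fingers": 0},
  {"dr": [0,0,0],"linear": [0,0,0.025],"fingers": 0},
  {"dr": [0,0,0],"linear": [0,0,0.025],"fingers": 0},
])

```text
clock: 10.4
eef_pos: [0.5305, -0.0293, 0.0908]
ee_rot: [[-0.993, -0.115, -0.0], [-0.115, 0.993, 0.0], [0.0, 0.0, -1.0]]
ft_force: [0.5, -0.6, 0.3]
gripper_width: 0.124
grasp_force: 39.9
```

Emit:
drive_tool([
  {"dr": [0,0,0],"linear": [0,0,0.004],"fingers": 0},
  {"dr": [0,0,0],"linear": [0,0,0.007],"fingers": 0},
  {"dr": [0,0,0],"linear": [0,0,0.007],"fingers": 0},
])

```text
clock: 10.78
eef_pos: [0.531, -0.0296, 0.0904]
ee_rot: [[-0.993, -0.115, 0.0], [-0.115, 0.993, -0.001], [-0.0, -0.001, -1.0]]
ft_force: [-2.8, 0.4, 6.5]
gripper_width: 0.122
grasp_force: 39.9
```

Emit:
drive_tool([
  {"dr": [0,0,0.2],"linear": [0,0,-0.002],"fingers": 0},
  {"dr": [0,0,0.4],"linear": [0,0,-0.002],"fingers": 0},
  {"dr": [0,0,0.6],"linear": [0,0,-0.002],"fingers": 0},
  {"dr": [0,0,0.8],"linear": [0,0,-0.002],"fingers": 0},
  {"dr": [0,0,1.0],"linear": [0,0,-0.002],"fingers": 0},
  {"dr": [0,0,1.0],"linear": [0,0,-0.002],"fingers": 0},
])

```text
clock: 11.52
eef_pos: [0.5311, -0.0289, 0.0904]
ee_rot: [[-0.785, 0.62, 0.001], [0.62, 0.785, 0.001], [-0.0, 0.001, -1.0]]
ft_force: [-2.5, 1.5, 4.9]
gripper_width: 0.121
grasp_force: 39.9
```

```bash
python3 - <<'E'
from h import *
o=monitor.observe(); print(o['eef_pos'],o['ee_rot'].round(3),o['ft_force'],o['torque'],o['q'],np.degrees(np.arctan2(*-o['ee_rot'][[1,0],0])))
E
```

```text
[ 0.53108227 -0.0289111   0.09038486] [[-0.785  0.62   0.001]
 [ 0.62   0.785  0.001]
 [-0.     0.001 -1.   ]] [-2.47076915  1.52578691  4.87046691] [0.47753032 0.35462107 0.09023428] [-1.55844009e-01 -2.33203198e-02  2.02486320e+00  1.02554585e-03
  1.13904940e+00 -1.05864770e+00] -38.297736105062505
```

Emit:
drive_tool([
  {"dr": [0,0,0.2],"linear": [0,0,0],"fingers": 0},
  {"dr": [0,0,0.4],"linear": [0,0,0],"fingers": 0},
  {"dr": [0,0,0.6],"linear": [0,0,0],"fingers": 0},
  {"dr": [0,0,0.8],"linear": [0,0,0],"fingers": 0},
  {"dr": [0,0,1.0],"linear": [0,0,0],"fingers": 0},
  {"dr": [0,0,1.0],"linear": [0,0,0],"fingers": 0},
  {"dr": [0,0,1.0],"linear": [0,0,0],"fingers": 0},
])

```text
clock: 12.4
eef_pos: [0.5316, -0.0293, 0.0903]
ee_rot: [[-0.118, 0.993, 0.003], [0.993, 0.118, 0.0], [-0.0, 0.003, -1.0]]
ft_force: [0.9, 1.7, 4.6]
gripper_width: 0.117
grasp_force: 39.9
```

```bash
python3 - <<'E'
from h import *
o=monitor.observe(); print(o['eef_pos'],o['ft_force'],o['torque'],np.degrees(np.arctan2(*-o['ee_rot'][[1,0],0])))
c=snap('side','s4')
cv2.imwrite('pics/s4c.png',cv2.resize(c['img'][190:290,200:320,::-1],None,fx=6,fy=6,interpolation=cv2.INTER_CUBIC))
E
```

```text
[ 0.53164957 -0.02926411  0.0903085 ] [0.91104945 1.67184697 4.61773807] [ 0.42453999 -0.25453701 -0.00780224] -83.21078733905611
```

View pics/s4c.png

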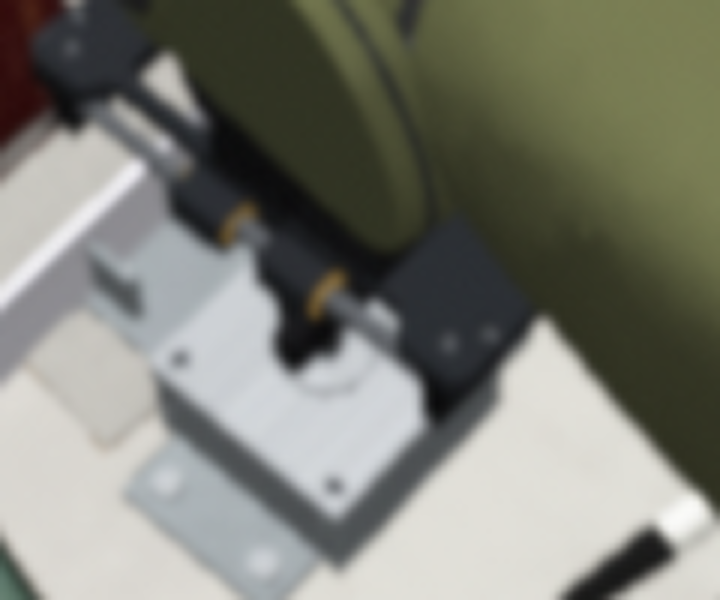

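The collar lies on the plate at crop (335,375) and the bar is held crosswise. Next is the tug, in small steps.

Emit:
drive_tool([
  {"dr": [0,0,0],"linear": [0,0,-0.004],"fingers": 0},
  {"dr": [0,0,0],"linear": [0,0,-0.007],"fingers": 0},
  {"dr": [0,0,0],"linear": [0,0,-0.01],"fingers": 0},
  {"dr": [0,0,0],"linear": [0,0,-0.013],"fingers": 0},
  {"dr": [0,0,0],"linear": [0,0,-0.016],"fingers": 0},
  {"dr": [0,0,0],"linear": [0,0,-0.019],"fingers": 0},
  {"dr": [0,0,0],"linear": [0,0,-0.019],"fingers": 0},
])

```text
clock: 13.32
eef_pos: [0.5305, -0.0293, 0.0952]
ee_rot: [[-0.115, 0.993, -0.0], [0.993, 0.115, 0.0], [0.0, -0.0, -1.0]]
ft_force: [2.0, 0.8, -1.6]
gripper_width: 0.122
grasp_force: 39.8
```

Emit:
drive_tool([
  {"dr": [0,0,0],"linear": [0,0,-0.003],"fingers": 0},
  {"dr": [0,0,0],"linear": [0,0,-0.006],"fingers": 0},
  {"dr": [0,0,0],"linear": [0,0,-0.009],"fingers": 0},
  {"dr": [0,0,0],"linear": [0,0,-0.009],"fingers": 0},
])

```text
clock: 13.82
eef_pos: [0.5306, -0.0293, 0.0979]
ee_rot: [[-0.115, 0.993, 0.0], [0.993, 0.115, 0.0], [-0.0, 0.0, -1.0]]
ft_force: [2.1, -0.6, -1.4]
gripper_width: 0.12
grasp_force: 39.8
```

Emit:
drive_tool([
  {"dr": [0,0,0],"linear": [0,0,-0.003],"fingers": 0},
  {"dr": [0,0,0],"linear": [0,0,-0.006],"fingers": 0},
  {"dr": [0,0,0],"linear": [0,0,-0.009],"fingers": 0},
  {"dr": [0,0,0],"linear": [0,0,-0.009],"fingers": 0},
])

```text
clock: 14.32
eef_pos: [0.5306, -0.0293, 0.1006]
ee_rot: [[-0.115, 0.993, 0.0], [0.993, 0.115, 0.0], [-0.0, 0.0, -1.0]]
ft_force: [2.0, 0.4, -2.2]
gripper_width: 0.12
grasp_force: 39.8
```

Emit:
drive_tool([
  {"dr": [0,0,0],"linear": [0,0,-0.003],"fingers": 0},
  {"dr": [0,0,0],"linear": [0,0,-0.006],"fingers": 0},
  {"dr": [0,0,0],"linear": [0,0,-0.009],"fingers": 0},
  {"dr": [0,0,0],"linear": [0,0,-0.009],"fingers": 0},
])

```text
clock: 14.82
eef_pos: [0.5306, -0.0293, 0.1033]
ee_rot: [[-0.115, 0.993, 0.0], [0.993, 0.115, -0.0], [-0.0, 0.0, -1.0]]
ft_force: [2.6, -0.0, -2.3]
gripper_width: 0.119
grasp_force: 39.8
```

Emit:
drive_tool([
  {"dr": [0,0,0],"linear": [0,0,-0.003],"fingers": 0},
  {"dr": [0,0,0],"linear": [0,0,-0.006],"fingers": 0},
  {"dr": [0,0,0],"linear": [0,0,-0.009],"fingers": 0},
  {"dr": [0,0,0],"linear": [0,0,-0.009],"fingers": 0},
])

```text
clock: 15.32
eef_pos: [0.5301, -0.0293, 0.1051]
ee_rot: [[-0.115, 0.993, -0.001], [0.993, 0.115, 0.0], [0.0, -0.001, -1.0]]
ft_force: [3.6, 0.2, -8.2]
gripper_width: 0.122
grasp_force: 39.8
```

Emit:
drive_tool([
  {"dr": [0,0,0],"linear": [0,0,-0.003],"fingers": 0},
  {"dr": [0,0,0],"linear": [0,0,-0.006],"fingers": 0},
  {"dr": [0,0,0],"linear": [0,0,-0.007],"fingers": 0},
  {"dr": [0,0,0],"linear": [0,0,-0.007],"fingers": 0},
  {"dr": [0,0,0],"linear": [0,0,-0.007],"fingers": 0},
])

```text
clock: 15.95
eef_pos: [0.5298, -0.0292, 0.1071]
ee_rot: [[-0.115, 0.993, -0.002], [0.993, 0.115, 0.0], [0.0, -0.002, -1.0]]
ft_force: [3.2, -0.8, -14.1]
gripper_width: 0.121
grasp_force: 39.9
```

Emit:
drive_tool([
  {"dr": [0,0,0],"linear": [0,0,0],"fingers": 0},
  {"dr": [0,0,0],"linear": [0,0,0],"fingers": 0},
  {"dr": [0,0,0],"linear": [0,0,0],"fingers": 0},
  {"dr": [0,0,0],"linear": [0,0,0],"fingers": 0},
  {"dr": [0,0,0],"linear": [0,0,0],"fingers": 0},
])

```text
clock: 16.58
eef_pos: [0.5301, -0.0292, 0.1076]
ee_rot: [[-0.115, 0.993, -0.001], [0.993, 0.115, 0.0], [0.0, -0.001, -1.0]]
ft_force: [2.3, -0.3, -16.5]
gripper_width: 0.118
grasp_force: 39.9
```

Emit:
drive_tool([
  {"dr": [0,0,0],"linear": [0,0,0.01],"fingers": 0},
  {"dr": [0,0,0],"linear": [0,0,0.02],"fingers": 0},
  {"dr": [0,0,0],"linear": [0,0,0.03],"fingers": 0},
  {"dr": [0,0,0],"linear": [0,0,0.04],"fingers": 0},
  {"dr": [0,0,0],"linear": [0,0,0.05],"fingers": 0},
  {"dr": [0,0,0],"linear": [0,0,0.056],"fingers": 0},
  {"dr": [0,0,0],"linear": [0,0,0.06],"fingers": 0},
  {"dr": [0,0,0],"linear": [0,0,0.06],"fingers": 0},
])

```text
clock: 17.58
eef_pos: [0.5308, -0.0293, 0.0904]
ee_rot: [[-0.115, 0.993, 0.0], [0.993, 0.115, -0.0], [-0.0, 0.0, -1.0]]
ft_force: [-0.7, -0.2, 1.3]
gripper_width: 0.121
grasp_force: 39.9
```

Emit:
drive_tool([
  {"dr": [0,0,0],"linear": [0,0,0],"fingers": 15},
  {"dr": [0,0,0],"linear": [0,0,0],"fingers": 25},
  {"dr": [0,0,0],"linear": [0,0,0],"fingers": 40},
  {"dr": [0,0,0],"linear": [0,0,0],"fingers": 40},
  {"dr": [0,0,0],"linear": [0,0,-0.1],"fingers": 40},
  {"dr": [0,0,0],"linear": [0,0,-0.3],"fingers": 40},
  {"dr": [0,0,0],"linear": [0,0,-0.5],"fingers": 40},
  {"dr": [0,0,0],"linear": [0,0,-0.5],"fingers": 40},
])

```text
clock: 18.58
eef_pos: [0.5339, -0.0298, 0.2472]
ee_rot: [[-0.115, 0.993, 0.012], [0.993, 0.115, -0.002], [-0.003, 0.012, -1.0]]
ft_force: [0.3, 0.8, -0.0]
gripper_width: 0.402
grasp_force: 0.0
```

Emit:
drive_tool([
  {"dr": [0,0,0],"linear": [0,-0.25,-0.1],"fingers": 40},
  {"dr": [0,0,0],"linear": [0,-0.5,-0.1],"fingers": 40},
  {"dr": [0,0,0],"linear": [0,-0.5,-0.1],"fingers": 40},
  {"dr": [0,0,0],"linear": [0,-0.5,-0.1],"fingers": 40},
  {"dr": [0,0,0],"linear": [0,-0.5,-0.1],"fingers": 40},
  {"dr": [0,0,0],"linear": [0,-0.5,-0.1],"fingers": 40},
])

```text
clock: 19.32
eef_pos: [0.3821, -0.0464, 0.2694]
ee_rot: [[-0.115, 0.993, -0.001], [0.993, 0.115, 0.0], [0.001, -0.001, -1.0]]
ft_force: [0.4, -0.2, -0.2]
gripper_width: 0.396
grasp_force: 0.0
```

```bash
python3 - <<'E'
from h import *
c=snap('side','s5'); w=cloud(c); z=w[...,2]
d=np.hypot(w[...,0]-.5305,w[...,1]+.0295)
P=w[(d<.04)&(z>.086)&(z<.11)]; print(len(P),cv2.minAreaRect(P[:,:2].astype(np.float32)),np.median(P[:,2])); print(monitor.observe()['eef_pos'],monitor.observe()['qd'].round(3))
cv2.imwrite('pics/s5c.png',cv2.resize(c['img'][130:310,160:400,::-1],None,fx=3,fy=3,interpolation=cv2.INTER_CUBIC))
E
```

```text
142 ((0.5279797911643982, -0.03077378123998642), (0.014240812510251999, 0.044421568512916565), 6.253538608551025) 0.09511626207742346
[ 0.38212941 -0.04641956  0.26945576] [ 0.001 -0.005 -0.     0.001  0.003  0.001]
```

View pics/s5c.png

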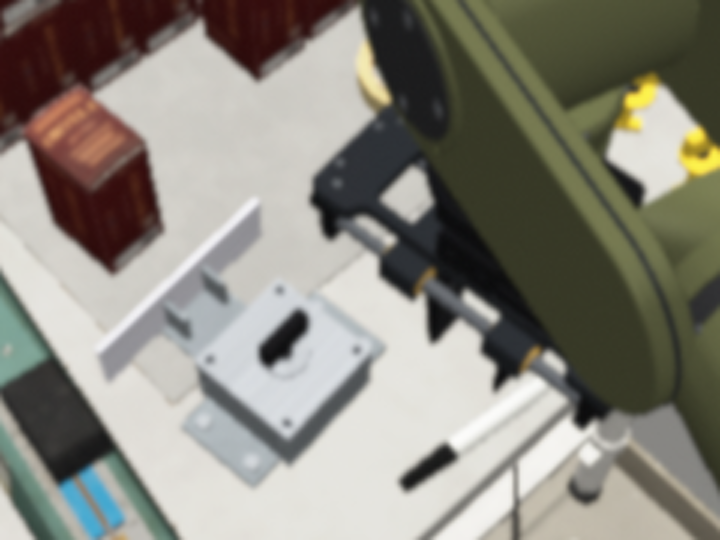

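The picture shows the pin seated in the stop, with its bar crosswise at crop (285,335) and the collar on the plate. The gripper is clear, and the carton and marker are where they were, so I'm handing in.

```bash
python3 -c "
from plant import arm
print(arm.close_job())"
```

```text
the job is handed in; nothing more can be done
None
```

The locking pin is through the stop, turned a quarter clockwise and caught: I tugged it for over half a second at an estimated 12–15 N (wrist reading at most 16.5 N), lowered it onto its collar and released it crosswise. The job was handed in at about 19 s with no verdict returned; the last picture showed the carton and marker where they stood, but the arm mostly hid the tape roll.

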